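# Turn a bench mixer's drum by its handwheel spokes until the vent stem stands straight up

## Robot

A 6-joint arm with a two-finger parallel gripper is mounted at the origin on the work surface; the furniture and walls round the work are solid. World frame = base frame: x ahead of the robot, y to its left, z up, the work surface at z = 0. Lengths are in m, angles in rad, forces in N, time in s.
With the tool pointing down it reaches from about 0.375 to 0.925 m from the base axis. Payload 5.7 kg.
Tool frame: the origin (TCP) lies at the very end of the fingers, on their centre line; the grasp point (between the pads) lies env.grip_point_offset behind it (env.grip_point_offset is the distance from the TCP to the grasp point, in m); z points along the fingers, y is the line along which they close (so a half turn about z gives the same grasp; the last joint's range is limited). The gripper opens to 85 mm and grips with 20 to 120 N. Pads are 22 mm wide; open, the fingers measure 114 mm over their backs; the gripper's body (76 mm by 85 mm) begins 54 mm behind the grasp point. The pads swing forward as they close: fully open they stand 13 mm farther back than shut.
Start: joints at [-1.422, 0.359, 1.51, -0, 1.272, -0.115], TCP at [0.156, -0.579, 0.231] pointing down, gripper open.
Joint ranges: [-2.97, 2.97], [-1.01, 2.36], [0.21, 2.38], [-0.96, 4.11], [0.2, 2.71], [-2.98, 2.98]. Speed limits (rad/s): [2.39, 2.39, 3.14, 3.14, 3.14, 3.14].

## Interface

Orientations are given as a unit quaternion [w, x, y, z].
In Python, from cell import telemetry, vision, env gives the robot as it stands.
- The arm moves only by the tool arm_command, never from a script. Its argument "commands" is a list of rows, each an object of numbers: "dx", "dy", "dz": the shift along the world's x, y, z normalised to -1 to 1, where 1 is 0.5 m; "rx", "ry", "rz": the turn, a rotation vector about the world's x, y, z normalised to -1 to 1, where 1 is pi rad; "gripper": the opening, from -1 (shut) to 1 (fully open). A call has 1 to 12 rows; each row is the pose to reach, as a shift and turn from the pose commanded when the call began, turning the shorter way round; what a row does not reach only later rows make up. A row lasts 1/12 s, in which the tool goes at most 41.7 mm and 7.16 degrees, less where a joint would pass 70% of its speed; a pose out of reach is approached as far as the arm can. A call with a number of a shift or a turn outside -1 to 1 is refused whole. A call with a gripper value outside its range is refused whole. The fingers move at their own pace and stop on an object; the grip force is fixed at half the most. Time passes only in rows, so rows that repeat a pose let the fingers close. It gives the time, the measured TCP pose, the force, the opening and the grip force at its end, in the units of the state.
- telemetry.state(): the state, without advancing time (a new reading comes with each control period).
- vision.grab_frame(name): name is "side" or "top" or "wrist"; returns a dict with "frame" (420x560x3 uint8, blue, green, red), "vertical_fov" (degrees; the focal length in pixels is half the picture's height over the tangent of half this angle, whatever the lens; pixels are square), "cx", "cy" (the principal point, pixels), "pose" (4x4, takes a point from camera to world coordinates); the wrist camera has in their place "T_tool_cam" (4x4, takes a point from camera to tool coordinates, whose origin is the TCP and whose axes are the flange's). Camera axes: x right, y up, looking along -z (the intrinsics and any distortion apply to the point x, -y, -z); pixel columns grow to the right and rows downward; lengths in m; the calibration is good to about 2 mm. A picture is of the moment at which its call begins: read the wrist's pose just before it. There is no depth.
- env.job_done(): hands the job in; it is judged then, once.
The state is a dict: "time": time; "joint_pos": joint angles; "dq": joint speeds; "joint_torque": joint torques, N m; "position": TCP position; "ee_rot": TCP orientation; "wrist_force": force on the tool from outside, world axes, zero at the start; "torque": the same for the moment, N m; "gripper_width": finger opening in m; "grasp_force": force on a finger pad.
Only numpy, scipy, OpenCV 4.12 (cv2) and the standard library are available. Lean on these libraries where they do the work, as an engineer would, in place of code of your own. Each camera call takes 0.05 s, during which the arm holds its last target. There are 200 camera calls.

## Task

Turn the drum of the small bench mixer until its vent stem points straight up, so that the vent can be opened safely: with closed fingertips, gently push one spoke of the handwheel after another sideways. Do not grip the spokes, do not touch the vent stem, and leave the things standing around the mixer where they are.

Things in the scene. Friction and masses are not known exactly. Their poses are not given: they have to be found in the camera images.
- mixer: Grey bench mixer, bolted down: base plate 130 x 140 x 12 mm (x = 20 to 150 mm), two pillars 195 mm high, and between them a steel drum, diameter 120 mm (x = 48 to 116 mm), on a level axle 165 mm up. Origin on the table under the handwheel's centre. x runs along the axle from handwheel to drum, roughly away from the robot; y is left, z up.
- wheel_centre (a point): Centre of the handwheel, on the axle, 165 mm above the table, in the plane of the spokes. It does not turn; its axes are those of the mixer. A spoke near the top turns easily (4 N) when pushed sideways square to its length; one that leans more than 25 degrees towards a downward finger binds on it, so take spokes near upright and push them past the top.
- handwheel: Upright handwheel on the robot's side: thin black rim (outer radius 51 mm) and six radial spokes that stick out past it to radius 125 mm: steel rods 11 mm thick, with black round-ended grips 16 mm thick from radius 72 mm out. Origin at its centre; turns with the drum. Its z axis is the stem's direction; the spokes stand 30, 90, 150, 210, 270 and 330 degrees from it, about its x axis, the axle.
- vent_stem: Vent stem: the one steel stem with a knurled cap (21 mm thick) that sticks out radially from the drum, 82 mm behind the plane of the spokes, from radius 58 mm (its origin) to 107 mm. When it is up it stands midway between two spokes. Not to be touched. Its z axis points outward along the stem.
- stem_tip (a point): The outer end of the vent stem, 107 mm from the axle. Its z axis points outward along the stem.
- drum (a joint): Angle of drum, handwheel and stem about the mixer's x axis, rad: 0 or 2 pi when the stem points straight up, growing as the stem goes from up towards the mixer's -y side (at q the stem points along y = -sin q, z = cos q). Starts between 1.9 and 4.4; may be turned either way. Stiff (0.35 N m friction, about 4 N at a spoke); stays where left.
- amber_vial_1: Brown vial with black cap, 38 mm wide, 99 mm high, standing to the right of the mixer's drum; leave it. Origin at the centre of its underside.
- beaker_50: Small clear beaker, 48 mm wide, 58 mm high, standing to the left of the mixer's drum; leave it. Origin at the centre of its underside.
- timer: Flat white timer, 62 x 64 x 19 mm, lying in front of the mixer, to the right; leave it. Origin at the centre of its underside.
- tape_roll: Roll of tape, 64 mm wide, 19 mm high, lying in front of the mixer, to the left; leave it. Origin at the centre of its underside.

How it is judged:
On the way:
1. the fingers push a spoke of the handwheel (contact force between the fingers and handwheel above 0.5 N), for 0.1 s.
At the end, for the whole second after the job is handed in: the vent stem points straight up within 0.09 rad (5 degrees), the drum is at rest, and vial, beaker, timer and tape roll are within 20 mm of where they stood (angle between stem_tip's own z axis and vertical below 0.09 rad and velocity of joint drum between -0.05 and 0.05 rad/s and distance of each of amber_vial_1, beaker_50, timer, tape_roll from where it was at the start of the episode below 0.02 m); the robot touches nothing.
It fails at once if the robot touches the vent stem (contact force between any of the fingers, the arm and vent_stem above 0.3 N).
It fails at once if the handwheel is gripped or pushed with more than 35 N (contact force between the fingers and handwheel above 35 N).
It fails at once if a bystander is moved by more than 30 mm or lifted (distance of any of amber_vial_1, beaker_50, timer, tape_roll from where it was at the start of the episode above 0.03 m).
It also fails if it takes over 72 s, if anything falls off the work surface, if the arm or the gripper's body presses on something with over 40 N, if the wrist force passes 120 N, or if a joint passes its speed limit or range.

## Working session

There is one attempt and no reset: what is moved stays moved. The work goes in short steps, Python scripts to look and compute and a tool call to move; the robot and the scene stay as the last step left them, time stands still between calls to the robot, and variables do not carry over. Pictures are saved under pics/ and viewed, at most 10 in all, crops included, and the job is handed in when it is done.

Besides the shell and the picture viewer there is one more tool, called after ">>>" as name(argument=value, ...), one argument or row to a line, values as JSON. arm_command: Moves the arm, as the interface text tells. Scaled input: -1 to 1 covers 0.5 m each way for a shift and pi rad each way for a turn. Its arguments: {"type":"object","properties":{"commands":{"type":"array","items":{"type":"object","properties":{"dx":{"type":"number"},"dy":{"type":"number"},"dz":{"type":"number"},"rx":{"type":"number"},"ry":{"type":"number"},"rz":{"type":"number"},"gripper":{"type":"number"}}}}},"required":["commands"]}

```bash
mkdir -p pics; ls; cat > h.py <<'E'
import numpy as np, cv2
from cell import telemetry, vision, env
def grab(n,fn):
    d=vision.grab_frame(n); cv2.imwrite(fn,d["frame"]); np.save(f'{n}.npy',d,allow_pickle=True); return d
def load(n): return np.load(f'{n}.npy',allow_pickle=True).item()
def P(d): return np.array(d["pose"])
def ray(d,u,v):
    f=d["frame"].shape[0]/2/np.tan(np.radians(d["vertical_fov"])/2)
    T=P(d); r=T[:3,:3]@np.array([(u-d["cx"])/f,-(v-d["cy"])/f,-1]); return T[:3,3],r/np.linalg.norm(r)
def proj(d,p):
    f=d["frame"].shape[0]/2/np.tan(np.radians(d["vertical_fov"])/2)
    T=P(d); c=T[:3,:3].T@(np.array(p)-T[:3,3]); return np.array([d["cx"]+f*c[0]/-c[2], d["cy"]-f*c[1]/-c[2]])
def onplane(d,u,v,p,n):
    o,r=ray(d,u,v); return o+r*(np.dot(np.array(p)-o,n)/np.dot(r,n))
def cross(a,b):
    (o1,r1),(o2,r2)=a,b
    A=np.stack([r1,-r2],1); s=np.linalg.lstsq(A,o2-o1,rcond=None)[0]
    p,q=o1+r1*s[0],o2+r2*s[1]; return (p+q)/2,np.linalg.norm(p-q)
E
python3 - <<'E'
from h import *
for n in ("side","top"):
    d=grab(n,f"pics/{n}0.png"); print(n,{k:v for k,v in d.items() if k not in("frame",)})
print(telemetry.state())
E
```

```text
pics
side {'vertical_fov': 55.16785281306888, 'cx': 287.40005330116, 'cy': 207.39978362043928, 'pose': array([[ 0.92480022,  0.25896783, -0.27871171,  0.29393035],
       [-0.38002565,  0.59407184, -0.70898459, -0.61005188],
       [-0.01802942,  0.7615867 ,  0.64781219,  0.72776615],
       [ 0.        ,  0.        ,  0.        ,  1.        ]])}
top {'vertical_fov': 43.36108695375659, 'cx': 273.52125187622823, 'cy': 204.18252564817885, 'pose': array([[ 0.01753263,  0.99539976, -0.09419084,  0.41592309],
       [-0.99980124,  0.01834818,  0.00779934,  0.00795963],
       [ 0.00949169,  0.09403538,  0.99552361,  1.31375949],
       [ 0.        ,  0.        ,  0.        ,  1.        ]])}
{'time': 0.1, 'joint_pos': array([-1.42210159e+00,  3.59415735e-01,  1.51135760e+00,  5.93985282e-06,
        1.27255193e+00, -1.15121879e-01]), 'dq': array([ 4.67187051e-04, -7.04845844e-04, -1.74033279e-03,  8.01631657e-04,
        1.11683339e-03, -5.49013007e-05]), 'joint_torque': array([ 3.43877468e-05, -5.28655171e+01, -2.79349136e+01, -2.24074302e-05,
        5.04252021e-03,  4.65857113e-05]), 'position': array([ 0.15634532, -0.57859931,  0.23053523]), 'ee_rot': array([-8.66229396e-04,  9.91312450e-01,  1.31525192e-01, -1.17038035e-05]), 'wrist_force': array([0.73648545, 0.56277034, 0.05131466]), 'torque': array([ 0.00529571, -0.02808465,  0.04047353]), 'grasp_force': 0.0, 'gripper_width': 0.08551219639895279}
```

View pics/side0.png

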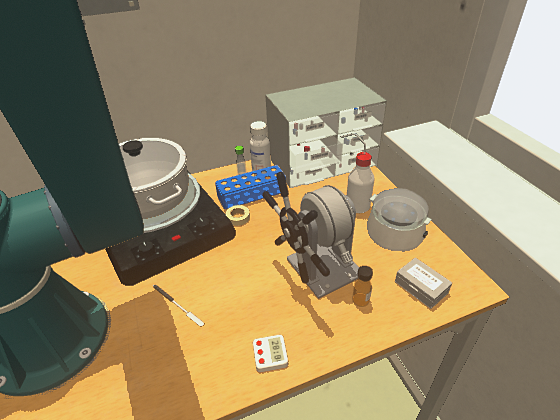

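View pics/top0.png

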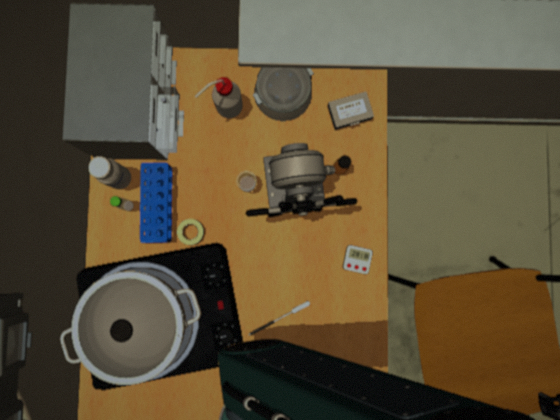

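The mixer is at about (305,235) in the side view and (297,180) in the top view. The stem seems to point right and slightly down. I'll zoom in on both.

```bash
python3 - <<'E'
from h import *
s=load("side")["frame"][160:320,230:400]; t=load("top")["frame"][130:230,225:375]
cv2.imwrite("pics/sz.png",cv2.resize(s,None,fx=3.7,fy=3.7,interpolation=cv2.INTER_CUBIC))
cv2.imwrite("pics/tz.png",cv2.resize(t,None,fx=5,fy=5,interpolation=cv2.INTER_CUBIC))
E
```

```text
(no output)
```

View pics/sz.png

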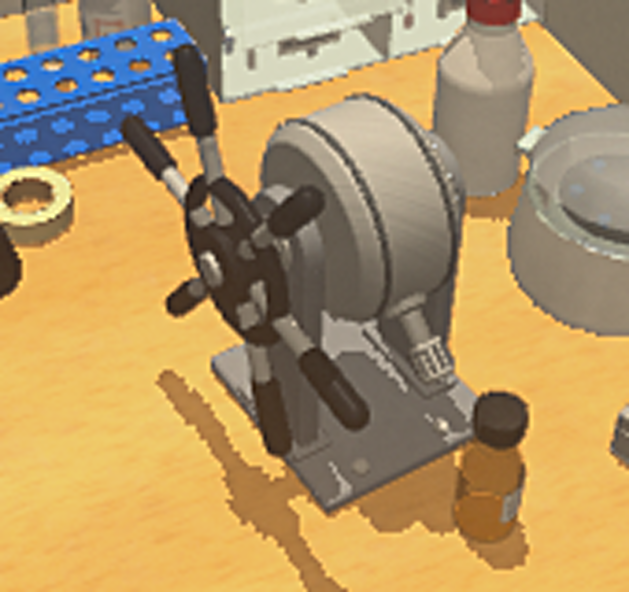

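View pics/tz.png

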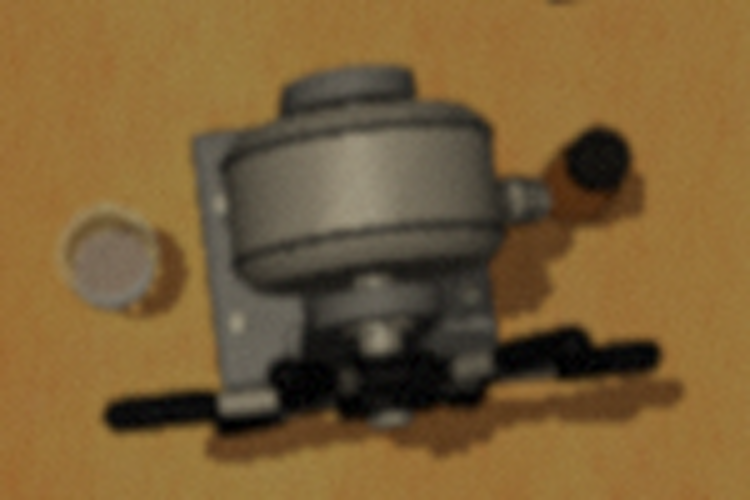

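The side zoom shows the stem cap at (435,375). Spoke tips are at (185,55), (135,128), (310,200), (350,415), (275,440) and (180,300), with base corners at (212,362), (330,508) and (480,430). The top zoom has the cap at (540,200) and outer spoke tips at (115,413) and (655,355). Next I'll triangulate these.

```bash
python3 - <<'E'
from h import *
from scipy.optimize import least_squares
s,t=load("side"),load("top")
S=lambda u,v:(u/3.7+230,v/3.7+160); T=lambda u,v:(u/5+225,v/5+130)
np.set_printoptions(precision=3,suppress=True)
print("stem tip",cross(ray(s,*S(435,378)),ray(t,*T(545,202))))
for c in [(212,365),(330,508),(482,430)]: print("base",onplane(s,*S(*c),[0,0,.012],[0,0,1]))
print("baseT",onplane(t,*T(195,135),[0,0,.012],[0,0,1]))
print("hub",cross(ray(s,*S(212,262)),ray(t,*T(390,415))))
for c in [(180,48),(128,122)]: print("L",cross(ray(s,*S(*c)),ray(t,*T(110,413))))
for c in [(315,195),(360,420)]:print("R",cross(ray(s,*S(*c)),ray(t,*T(657,355))))
# point fit: tips (grip ball centres r~.117), stem tip
tips=[S(187,58),S(135,128),S(306,204),S(352,413),S(277,440),S(180,302)]
def model(p):
    x,y,w,q=p; R=np.array([[np.cos(w),-np.sin(w),0],[np.sin(w),np.cos(w),0],[0,0,1]])
    pt=lambda X,r,a:np.array([x,y,.165])+R@[X,-r*np.sin(a),r*np.cos(a)]
    return pt,q
def res(p):
    pt,q=model(p); e=[]
    tp=[proj(s,pt(0,.117,q+np.pi/6+k*np.pi/3)) for k in range(6)]
    for m in tips: e.append(min((a-m for a in tp),key=np.linalg.norm))
    e.append(proj(s,pt(.082,.100,q))-S(435,370)); e.append(proj(t,pt(.082,.1,q))-T(535,202))
    tt=[proj(t,pt(0,.117,q+np.pi/6+k*np.pi/3)) for k in range(6)]
    for m in [T(118,413),T(650,355)]: e.append(min((a-m for a in tt),key=np.linalg.norm))
    return np.ravel(e)
h=cross(ray(s,*S(212,262)),ray(t,*T(390,415)))[0]
best=min((least_squares(res,[h[0],h[1],w,q]) for q in np.arange(1.5,3,.2) for w in(-.2,0,.2)),key=lambda r:r.cost)
print(best.x,best.cost,best.fun.reshape(-1,2))
pt,q=model(best.x); np.save("fit.npy",best.x)
print("spokes",[(k,np.degrees((q+np.pi/6+k*np.pi/3+np.pi)%(2*np.pi)-np.pi).round(1)) for k in range(6)])
for c,z,n in [((595,160),.099,"vial")]: print(n,onplane(t,*T(*c),[0,0,z],[0,0,1]))
E
```

```text
stem tip (array([ 0.61 , -0.14 ,  0.106]), np.float64(0.0026101441853709734))
base [ 0.53  -0.001  0.012]
base [ 0.551 -0.133  0.012]
base [ 0.662 -0.117  0.012]
baseT [0.657 0.024 0.012]
hub (array([ 0.506, -0.066,  0.169]), np.float64(0.00041688386709396195))
L (array([0.516, 0.049, 0.232]), np.float64(0.034374383371356135))
L (array([0.503, 0.056, 0.179]), np.float64(0.0014292836421962891))
R (array([ 0.521, -0.161,  0.289]), np.float64(0.0026037254805705793))
R (array([ 0.537, -0.184,  0.153]), np.float64(0.000999199786568818))
[ 0.52  -0.064  0.13   2.204] 1.9855265019757862 [[-0.016 -0.294]
 [ 0.001 -0.17 ]
 [ 0.099 -0.6  ]
 [ 0.003  0.65 ]
 [ 0.107  0.899]
 [-0.276  0.312]
 [ 0.054 -0.066]
 [-0.724 -0.304]
 [ 0.738 -0.409]
 [-0.727  0.454]]
spokes [(0, np.float64(156.3)), (1, np.float64(-143.7)), (2, np.float64(-83.7)), (3, np.float64(-23.7)), (4, np.float64(36.3)), (5, np.float64(96.3))]
vial [ 0.633 -0.164  0.099]
```

>>> arm_command(
  commands=[
    {"dz":0.34,"gripper":-1},
    {"dz":0.34,"gripper":-1},
    {"dz":0.34,"gripper":-1},
    {"dz":0.34,"gripper":-1},
    {"dz":0.34,"gripper":-1},
    {"dx":0.36,"dy":0.5,"dz":0.34,"rz":-0.043,"gripper":-1},
    {"dx":0.36,"dy":0.5,"dz":0.34,"rz":-0.043,"gripper":-1},
    {"dx":0.36,"dy":0.5,"dz":0.34,"rz":-0.043,"gripper":-1},
    {"dx":0.36,"dy":0.5,"dz":0.34,"rz":-0.043,"gripper":-1},
    {"dx":0.36,"dy":0.5,"dz":0.34,"rz":-0.043,"gripper":-1},
    {"dx":0.36,"dy":0.5,"dz":0.34,"rz":-0.043,"gripper":-1},
    {"dx":0.36,"dy":0.5,"dz":0.34,"rz":-0.043,"gripper":-1},
  ],
)

```text
invalid input at $.commands[0]: expected keys dx, dy, dz, rx, ry, rz, gripper
```

```bash
python3 - <<'E'
from h import *
s=telemetry.state(); print(s["position"],s["ee_rot"],s["wrist_force"],s["gripper_width"],env.grip_point_offset)
E
```

```text
[ 0.15634532 -0.57859931  0.23053523] [-8.66229396e-04  9.91312450e-01  1.31525192e-01 -1.17038035e-05] [0.73648545 0.56277034 0.05131466] 0.08551219639895279 0.0187
```

>>> arm_command(
  commands=[
    {"dx":0,"dy":0,"dz":0.34,"rx":0,"ry":0,"rz":0,"gripper":-1},
    {"dx":0,"dy":0,"dz":0.34,"rx":0,"ry":0,"rz":0,"gripper":-1},
    {"dx":0,"dy":0,"dz":0.34,"rx":0,"ry":0,"rz":0,"gripper":-1},
    {"dx":0,"dy":0,"dz":0.34,"rx":0,"ry":0,"rz":0,"gripper":-1},
    {"dx":0,"dy":0,"dz":0.34,"rx":0,"ry":0,"rz":0,"gripper":-1},
    {"dx":0.36,"dy":0.5,"dz":0.34,"rx":0,"ry":0,"rz":-0.043,"gripper":-1},
    {"dx":0.36,"dy":0.5,"dz":0.34,"rx":0,"ry":0,"rz":-0.043,"gripper":-1},
    {"dx":0.36,"dy":0.5,"dz":0.34,"rx":0,"ry":0,"rz":-0.043,"gripper":-1},
    {"dx":0.36,"dy":0.5,"dz":0.34,"rx":0,"ry":0,"rz":-0.043,"gripper":-1},
    {"dx":0.36,"dy":0.5,"dz":0.34,"rx":0,"ry":0,"rz":-0.043,"gripper":-1},
    {"dx":0.36,"dy":0.5,"dz":0.34,"rx":0,"ry":0,"rz":-0.043,"gripper":-1},
    {"dx":0.36,"dy":0.5,"dz":0.34,"rx":0,"ry":0,"rz":-0.043,"gripper":-1},
  ],
)

```text
time: 1.1
position: [0.3274, -0.3405, 0.4008]
ee_rot: [-0.0, 0.998, 0.064, -0.0]
wrist_force: [0.9, 0.4, 0.8]
gripper_width: 0.0001
grasp_force: 0.0
```

>>> arm_command(
  commands=[
    {"dx":0.364,"dy":0.52,"dz":0,"rx":0,"ry":0,"rz":0,"gripper":-1},
    {"dx":0.364,"dy":0.52,"dz":0,"rx":0,"ry":0,"rz":0,"gripper":-1},
    {"dx":0.364,"dy":0.52,"dz":0,"rx":0,"ry":0,"rz":0,"gripper":-1},
    {"dx":0.364,"dy":0.52,"dz":0,"rx":0,"ry":0,"rz":0,"gripper":-1},
    {"dx":0.364,"dy":0.52,"dz":0,"rx":0,"ry":0,"rz":0,"gripper":-1},
    {"dx":0.364,"dy":0.52,"dz":0,"rx":0,"ry":0,"rz":0,"gripper":-1},
    {"dx":0.364,"dy":0.52,"dz":0,"rx":0,"ry":0,"rz":0,"gripper":-1},
    {"dx":0.364,"dy":0.52,"dz":0,"rx":0,"ry":0,"rz":0,"gripper":-1},
    {"dx":0.364,"dy":0.52,"dz":0,"rx":0,"ry":0,"rz":0,"gripper":-1},
    {"dx":0.364,"dy":0.52,"dz":0,"rx":0,"ry":0,"rz":0,"gripper":-1},
    {"dx":0.364,"dy":0.52,"dz":0,"rx":0,"ry":0,"rz":0,"gripper":-1},
  ],
)

```text
time: 2.02
position: [0.5083, -0.0828, 0.4007]
ee_rot: [0.0, 0.998, 0.065, -0.001]
wrist_force: [0.9, 0.1, 0.2]
gripper_width: -0.0002
grasp_force: 0.0
```

>>> arm_command(
  commands=[
    {"dx":0.02,"dy":0.028,"dz":0,"rx":0,"ry":0,"rz":0,"gripper":-1},
    {"dx":0.02,"dy":0.028,"dz":-0.06,"rx":0,"ry":0,"rz":0,"gripper":-1},
    {"dx":0.02,"dy":0.028,"dz":-0.12,"rx":0,"ry":0,"rz":0,"gripper":-1},
    {"dx":0.02,"dy":0.028,"dz":-0.18,"rx":0,"ry":0,"rz":0,"gripper":-1},
    {"dx":0.02,"dy":0.028,"dz":-0.22,"rx":0,"ry":0,"rz":0,"gripper":-1},
    {"dx":0.02,"dy":0.028,"dz":-0.26,"rx":0,"ry":0,"rz":0,"gripper":-1},
    {"dx":0.02,"dy":0.028,"dz":-0.28,"rx":0,"ry":0,"rz":0,"gripper":-1},
    {"dx":0.02,"dy":0.028,"dz":-0.3,"rx":0,"ry":0,"rz":0,"gripper":-1},
    {"dx":0.02,"dy":0.028,"dz":-0.3,"rx":0,"ry":0,"rz":0,"gripper":-1},
  ],
)

```text
time: 2.77
position: [0.5176, -0.0692, 0.2499]
ee_rot: [-0.0, 0.998, 0.064, -0.001]
wrist_force: [-1.3, 0.4, 0.5]
gripper_width: 0.0001
grasp_force: 0.0
```

```bash
python3 - <<'E'
from h import *
d=grab("side","pics/side1.png"); cv2.imwrite("pics/sz1.png",cv2.resize(d["frame"][120:320,220:400],None,fx=3,fy=3,interpolation=cv2.INTER_CUBIC))
E
```

```text
(no output)
```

View pics/sz1.png

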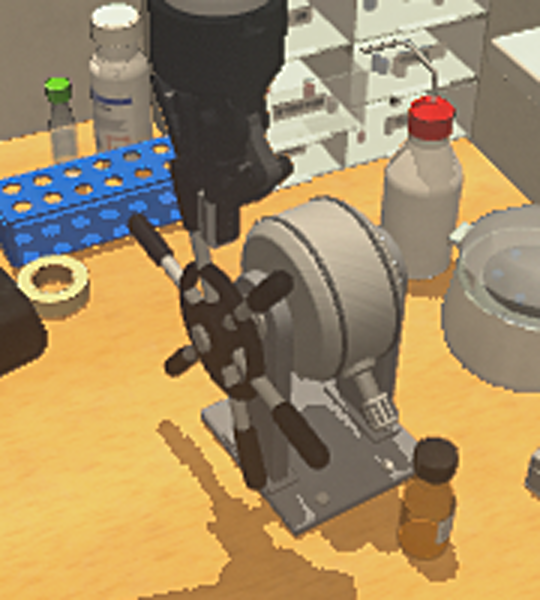

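The finger is to the right of the upper-left spoke, clear of it. First push:

>>> arm_command(
  commands=[
    {"dx":-0.002,"dy":0.02,"dz":0.006,"rx":0,"ry":0,"rz":0,"gripper":-1},
    {"dx":-0.005,"dy":0.036,"dz":0.01,"rx":0,"ry":0,"rz":0,"gripper":-1},
    {"dx":-0.006,"dy":0.048,"dz":0.006,"rx":0,"ry":0,"rz":0,"gripper":-1},
    {"dx":-0.008,"dy":0.061,"dz":0.002,"rx":0,"ry":0,"rz":0,"gripper":-1},
    {"dx":-0.01,"dy":0.075,"dz":-0.006,"rx":0,"ry":0,"rz":0,"gripper":-1},
    {"dx":-0.012,"dy":0.09,"dz":-0.014,"rx":0,"ry":0,"rz":0,"gripper":-1},
    {"dx":-0.013,"dy":0.103,"dz":-0.024,"rx":0,"ry":0,"rz":0,"gripper":-1},
    {"dx":-0.015,"dy":0.115,"dz":-0.036,"rx":0,"ry":0,"rz":0,"gripper":-1},
    {"dx":-0.016,"dy":0.126,"dz":-0.048,"rx":0,"ry":0,"rz":0,"gripper":-1},
    {"dx":-0.018,"dy":0.137,"dz":-0.062,"rx":0,"ry":0,"rz":0,"gripper":-1},
    {"dx":-0.018,"dy":0.137,"dz":-0.062,"rx":0,"ry":0,"rz":0,"gripper":-1},
  ],
)

```text
time: 3.73
position: [0.51, 0.0015, 0.2201]
ee_rot: [-0.0, 0.998, 0.065, 0.0]
wrist_force: [1.0, 0.0, 2.7]
gripper_width: 0.0
grasp_force: 0.7
```

```bash
python3 - <<'E'
from h import *
d=grab("side","pics/side2.png"); cv2.imwrite("pics/sz2.png",cv2.resize(d["frame"][120:320,220:400],None,fx=3,fy=3,interpolation=cv2.INTER_CUBIC))
E
```

```text
(no output)
```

View pics/sz2.png

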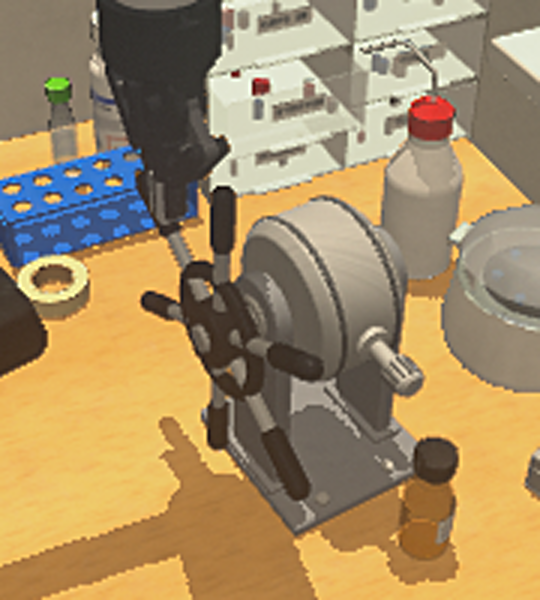

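The spoke moved as planned: the next spoke's tip is now near-upright at (222,197) and the stem cap is at (408,377). I'll retract and go behind the next spoke.

>>> arm_command(
  commands=[
    {"dx":0,"dy":0,"dz":0.08,"rx":0,"ry":0,"rz":0,"gripper":-1},
    {"dx":0,"dy":0,"dz":0.16,"rx":0,"ry":0,"rz":0,"gripper":-1},
    {"dx":0,"dy":0,"dz":0.24,"rx":0,"ry":0,"rz":0,"gripper":-1},
    {"dx":0,"dy":0,"dz":0.24,"rx":0,"ry":0,"rz":0,"gripper":-1},
    {"dx":0.01,"dy":-0.08,"dz":0.24,"rx":0,"ry":0,"rz":0,"gripper":-1},
    {"dx":0.02,"dy":-0.16,"dz":0.24,"rx":0,"ry":0,"rz":0,"gripper":-1},
    {"dx":0.028,"dy":-0.216,"dz":0.24,"rx":0,"ry":0,"rz":0,"gripper":-1},
    {"dx":0.028,"dy":-0.216,"dz":0.24,"rx":0,"ry":0,"rz":0,"gripper":-1},
    {"dx":0.028,"dy":-0.216,"dz":0.18,"rx":0,"ry":0,"rz":0,"gripper":-1},
    {"dx":0.028,"dy":-0.216,"dz":0.12,"rx":0,"ry":0,"rz":0,"gripper":-1},
    {"dx":0.028,"dy":-0.216,"dz":0.07,"rx":0,"ry":0,"rz":0,"gripper":-1},
    {"dx":0.028,"dy":-0.216,"dz":0.07,"rx":0,"ry":0,"rz":0,"gripper":-1},
  ],
)

```text
time: 4.78
position: [0.52, -0.1063, 0.2502]
ee_rot: [-0.002, 0.998, 0.064, -0.005]
wrist_force: [-1.3, 0.3, 0.4]
gripper_width: -0.0002
grasp_force: 0.0
```

```bash
cat >> h.py <<'E'
def fitq(d,tips,stem,q0):
    from scipy.optimize import least_squares
    x,y,w,_=np.load("fit.npy"); R=np.array([[np.cos(w),-np.sin(w),0],[np.sin(w),np.cos(w),0],[0,0,1]])
    pt=lambda X,r,a:np.array([x,y,.165])+R@[X,-r*np.sin(a),r*np.cos(a)]
    def res(p):
        tp=[proj(d,pt(0,.117,p[0]+np.pi/6+k*np.pi/3)) for k in range(6)]
        e=[min((a-m for a in tp),key=np.linalg.norm) for m in np.array(tips)]
        if stem is not None: e.append(proj(d,pt(.082,.1,p[0]))-np.array(stem))
        return np.ravel(e)
    r=least_squares(res,[q0]); return np.degrees(r.x[0]),r.fun.reshape(-1,2).round(1)
E
python3 - <<'E'
from h import *
S=lambda u,v:(u/3+220,v/3+120)
print(fitq(load("side"),[S(222,203),S(155,302),S(310,363),S(295,485),S(217,437)],S(405,375),1.57))
E
```

```text
(np.float64(92.11977301902293), array([[-0. , -2.5],
       [-1.1, -0.1],
       [-0.6,  1.3],
       [ 0.8,  1.3],
       [ 0.4,  1.4],
       [ 0.8,  2. ]]))
```

>>> arm_command(
  commands=[
    {"dx":-0.004,"dy":0.025,"dz":0.02,"rx":0,"ry":0,"rz":0,"gripper":-1},
    {"dx":-0.005,"dy":0.039,"dz":0.02,"rx":0,"ry":0,"rz":0,"gripper":-1},
    {"dx":-0.007,"dy":0.055,"dz":0.02,"rx":0,"ry":0,"rz":0,"gripper":-1},
    {"dx":-0.009,"dy":0.071,"dz":0.02,"rx":0,"ry":0,"rz":0,"gripper":-1},
    {"dx":-0.011,"dy":0.088,"dz":0.018,"rx":0,"ry":0,"rz":0,"gripper":-1},
    {"dx":-0.014,"dy":0.104,"dz":0.014,"rx":0,"ry":0,"rz":0,"gripper":-1},
    {"dx":-0.016,"dy":0.12,"dz":0.008,"rx":0,"ry":0,"rz":0,"gripper":-1},
    {"dx":-0.018,"dy":0.135,"dz":0.002,"rx":0,"ry":0,"rz":0,"gripper":-1},
    {"dx":-0.02,"dy":0.149,"dz":-0.006,"rx":0,"ry":0,"rz":0,"gripper":-1},
    {"dx":-0.021,"dy":0.163,"dz":-0.014,"rx":0,"ry":0,"rz":0,"gripper":-1},
    {"dx":-0.023,"dy":0.176,"dz":-0.024,"rx":0,"ry":0,"rz":0,"gripper":-1},
    {"dx":-0.023,"dy":0.176,"dz":-0.024,"rx":0,"ry":0,"rz":0,"gripper":-1},
  ],
)

```text
time: 5.78
position: [0.5121, -0.0179, 0.2429]
ee_rot: [-0.001, 0.998, 0.065, 0.0]
wrist_force: [0.6, -0.4, 0.8]
gripper_width: -0.0001
grasp_force: 0.3
```

>>> arm_command(
  commands=[
    {"dx":-0.001,"dy":0.012,"dz":-0.012,"rx":0,"ry":0,"rz":0,"gripper":-1},
    {"dx":-0.003,"dy":0.022,"dz":-0.024,"rx":0,"ry":0,"rz":0,"gripper":-1},
    {"dx":-0.004,"dy":0.032,"dz":-0.036,"rx":0,"ry":0,"rz":0,"gripper":-1},
    {"dx":-0.005,"dy":0.04,"dz":-0.046,"rx":0,"ry":0,"rz":0,"gripper":-1},
    {"dx":-0.005,"dy":0.04,"dz":-0.046,"rx":0,"ry":0,"rz":0,"gripper":-1},
  ],
)

```text
time: 6.2
position: [0.5096, 0.0014, 0.2198]
ee_rot: [-0.001, 0.998, 0.065, -0.0]
wrist_force: [1.1, 0.4, 1.3]
gripper_width: 0.0001
grasp_force: 0.7
```

```bash
python3 - <<'E'
from h import *
d=grab("side","pics/side3.png"); cv2.imwrite("pics/sz3.png",cv2.resize(d["frame"][120:320,220:400],None,fx=3,fy=3,interpolation=cv2.INTER_CUBIC))
E
```

```text
(no output)
```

View pics/sz3.png

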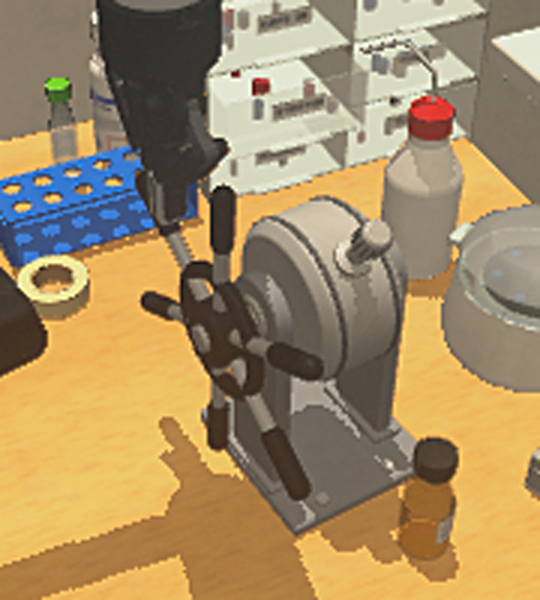

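The cap is now at upper right (378,238), so q is about 32°. I'll repeat the retract, then make the final, shorter push.

>>> arm_command(
  commands=[
    {"dx":0,"dy":0,"dz":0.08,"rx":0,"ry":0,"rz":0,"gripper":-1},
    {"dx":0,"dy":0,"dz":0.16,"rx":0,"ry":0,"rz":0,"gripper":-1},
    {"dx":0,"dy":0,"dz":0.24,"rx":0,"ry":0,"rz":0,"gripper":-1},
    {"dx":0,"dy":0,"dz":0.24,"rx":0,"ry":0,"rz":0,"gripper":-1},
    {"dx":0.01,"dy":-0.08,"dz":0.24,"rx":0,"ry":0,"rz":0,"gripper":-1},
    {"dx":0.02,"dy":-0.16,"dz":0.24,"rx":0,"ry":0,"rz":0,"gripper":-1},
    {"dx":0.028,"dy":-0.216,"dz":0.24,"rx":0,"ry":0,"rz":0,"gripper":-1},
    {"dx":0.028,"dy":-0.216,"dz":0.24,"rx":0,"ry":0,"rz":0,"gripper":-1},
    {"dx":0.028,"dy":-0.216,"dz":0.18,"rx":0,"ry":0,"rz":0,"gripper":-1},
    {"dx":0.028,"dy":-0.216,"dz":0.12,"rx":0,"ry":0,"rz":0,"gripper":-1},
    {"dx":0.028,"dy":-0.216,"dz":0.07,"rx":0,"ry":0,"rz":0,"gripper":-1},
    {"dx":0.028,"dy":-0.216,"dz":0.07,"rx":0,"ry":0,"rz":0,"gripper":-1},
  ],
)

```text
time: 7.25
position: [0.5198, -0.1062, 0.2499]
ee_rot: [-0.002, 0.998, 0.064, -0.005]
wrist_force: [-0.6, 0.6, -0.5]
gripper_width: 0.0003
grasp_force: 0.0
```

>>> arm_command(
  commands=[
    {"dx":-0.004,"dy":0.025,"dz":0.02,"rx":0,"ry":0,"rz":0,"gripper":-1},
    {"dx":-0.005,"dy":0.039,"dz":0.02,"rx":0,"ry":0,"rz":0,"gripper":-1},
    {"dx":-0.007,"dy":0.055,"dz":0.02,"rx":0,"ry":0,"rz":0,"gripper":-1},
    {"dx":-0.009,"dy":0.071,"dz":0.02,"rx":0,"ry":0,"rz":0,"gripper":-1},
    {"dx":-0.011,"dy":0.088,"dz":0.018,"rx":0,"ry":0,"rz":0,"gripper":-1},
    {"dx":-0.014,"dy":0.104,"dz":0.014,"rx":0,"ry":0,"rz":0,"gripper":-1},
    {"dx":-0.016,"dy":0.12,"dz":0.008,"rx":0,"ry":0,"rz":0,"gripper":-1},
    {"dx":-0.018,"dy":0.132,"dz":0.003,"rx":0,"ry":0,"rz":0,"gripper":-1},
    {"dx":-0.018,"dy":0.132,"dz":0.003,"rx":0,"ry":0,"rz":0,"gripper":-1},
  ],
)

```text
time: 8.0
position: [0.5146, -0.0402, 0.2565]
ee_rot: [-0.001, 0.998, 0.065, 0.0]
wrist_force: [0.7, 0.8, 0.2]
gripper_width: 0.0
grasp_force: 0.1
```

```bash
python3 - <<'E'
from h import *
d=grab("side","pics/side4.png"); grab("top","pics/top4.png"); cv2.imwrite("pics/sz4.png",cv2.resize(d["frame"][120:320,220:400],None,fx=3,fy=3,interpolation=cv2.INTER_CUBIC))
E
```

```text
(no output)
```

View pics/sz4.png

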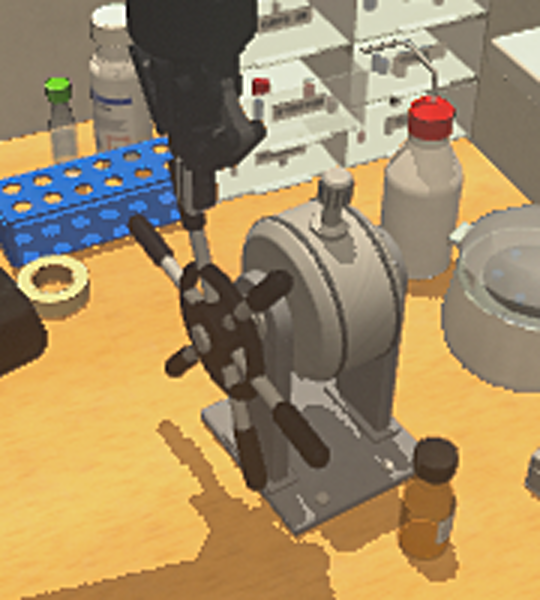

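The cap is nearly up at (337,182), and spoke tips are at (138,228), (283,285), (315,452), (255,477) and (175,367). Next, fit the angle.

```bash
python3 - <<'E'
from h import *
S=lambda u,v:(u/3+220,v/3+120)
d=load("side")
print(fitq(d,[S(140,227),S(281,287),S(315,449),S(255,474),S(175,367)],S(337,184),.1))
print(fitq(d,[],S(337,184),.1))
x,y,w,_=np.load("fit.npy");R=np.array([[np.cos(w),-np.sin(w),0],[np.sin(w),np.cos(w),0],[0,0,1]])
b=proj(d,np.array([x,y,.165])+R@[.082,0,.062]); 
for q in(0,5,10): 
  q=np.radians(q);print([((proj(d,np.array([x,y,.165])+R@[.082,-r*np.sin(q),r*np.cos(q)])-[220,120])*3).round(0) for r in(.062,.107)])
t=load("top")["frame"];
f0=cv2.imread("pics/side0.png");g=cv2.cvtColor
for a in(0,): print(np.abs(f0[250:300,290:345].astype(int)-d["frame"][250:300,290:345]).mean())
E
```

```text
(np.float64(6.199544023784874), array([[-0.2, -1.2],
       [-0.9, -1.2],
       [ 0.2,  2.5],
       [ 0. ,  1.9],
       [ 0.1, -0.3],
       [ 0.2, -0.6]]))
(np.float64(6.59657001427201), array([[ 0.4, -0.3]]))
[array([325., 219.]), array([329., 164.])]
[array([330., 224.]), array([337., 172.])]
[array([334., 229.]), array([345., 181.])]
3.9524848484848483
```

>>> arm_command(
  commands=[
    {"dx":-0.001,"dy":0.006,"dz":-0.003,"rx":0,"ry":0,"rz":0,"gripper":-1},
    {"dx":-0.002,"dy":0.012,"dz":-0.006,"rx":0,"ry":0,"rz":0,"gripper":-1},
    {"dx":-0.002,"dy":0.019,"dz":-0.01,"rx":0,"ry":0,"rz":0,"gripper":-1},
    {"dx":-0.002,"dy":0.019,"dz":-0.01,"rx":0,"ry":0,"rz":0,"gripper":-1},
    {"dx":-0.002,"dy":0.019,"dz":-0.01,"rx":0,"ry":0,"rz":0,"gripper":-1},
  ],
)

```text
time: 8.52
position: [0.5136, -0.0322, 0.2514]
ee_rot: [-0.0, 0.998, 0.064, -0.0]
wrist_force: [0.3, -0.8, 0.6]
gripper_width: -0.0
grasp_force: 0.6
```

```bash
python3 - <<'E'
from h import *
d=grab("side","pics/side5.png"); cv2.imwrite("pics/sz5.png",cv2.resize(d["frame"][160:300,255:375],None,fx=4,fy=4,interpolation=cv2.INTER_CUBIC))
E
```

```text
(no output)
```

View pics/sz5.png

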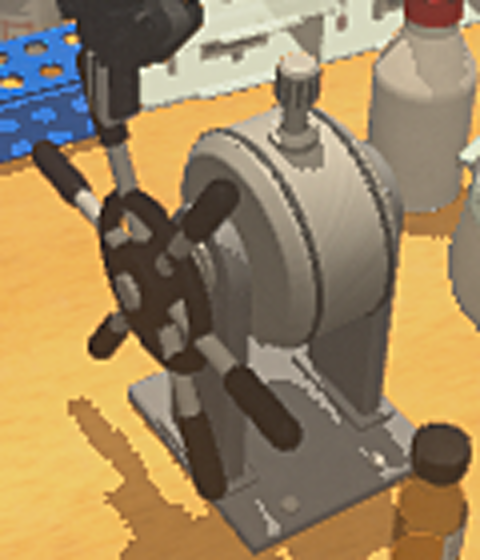

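The cap is at (298,65), stem base at (296,140), and tips at (46,154), (225,193), (286,432), (211,484) and (102,346).

```bash
python3 - <<'E'
from h import *
S=lambda u,v:(u/4+255,v/4+160)
d=load("side"); T=[S(46,154),S(225,193),S(286,432),S(211,484),S(102,346)]
print(fitq(d,T,S(298,75),.05)); print(fitq(d,[],S(298,75),.05)); print([fitq(d,[t],None,.05)[0] for t in T])
E
```

```text
(np.float64(0.6671005089196428), array([[ 0.1, -0.2],
       [-1.3,  0.5],
       [-0.9,  0.4],
       [-0.2,  0.6],
       [-0. , -0. ],
       [ 0.2, -0.8]]))
(np.float64(1.226160418168061), array([[ 0.5, -0.5]]))
[np.float64(0.40914871527634683), np.float64(0.8016079248595662), np.float64(0.033922580257450215), np.float64(0.9342270749555683), np.float64(0.6253557736205422)]
```

About 0.7°, well within tolerance. I'll back off and lift clear.

>>> arm_command(
  commands=[
    {"dx":0.001,"dy":-0.01,"dz":0.01,"rx":0,"ry":0,"rz":0,"gripper":-1},
    {"dx":0.002,"dy":-0.02,"dz":0.03,"rx":0,"ry":0,"rz":0,"gripper":-1},
    {"dx":0.002,"dy":-0.02,"dz":0.08,"rx":0,"ry":0,"rz":0,"gripper":-1},
    {"dx":0.002,"dy":-0.02,"dz":0.14,"rx":0,"ry":0,"rz":0,"gripper":-1},
    {"dx":0.002,"dy":-0.02,"dz":0.2,"rx":0,"ry":0,"rz":0,"gripper":-1},
    {"dx":0.002,"dy":-0.02,"dz":0.26,"rx":0,"ry":0,"rz":0,"gripper":-1},
    {"dx":0.002,"dy":-0.02,"dz":0.3,"rx":0,"ry":0,"rz":0,"gripper":-1},
    {"dx":0.002,"dy":-0.02,"dz":0.3,"rx":0,"ry":0,"rz":0,"gripper":-1},
    {"dx":0.002,"dy":-0.02,"dz":0.3,"rx":0,"ry":0,"rz":0,"gripper":-1},
  ],
)

```text
time: 9.32
position: [0.5156, -0.043, 0.4037]
ee_rot: [0.0, 0.998, 0.064, 0.002]
wrist_force: [-0.5, 0.2, -0.5]
gripper_width: -0.0001
grasp_force: 0.0
```

```bash
python3 - <<'E'
from h import *
a=load("side")["frame"].astype(int); d=grab("side","pics/side6.png")["frame"].astype(int)
# wheel/drum region unaffected by the arm: must be unchanged since the last measured picture
print("diff",np.abs(a-d)[230:300,270:345].mean(), "shifts",cv2.phaseCorrelate(*[x[215:295,265:345].mean(2).astype(np.float32) for x in (a,d)]))
f0=cv2.imread("pics/side0.png").astype(int)
for n,(u,v) in dict(vial=(363,285),timer=(271,352),tape=(238,215)).items(): print(n,np.abs(f0-d)[v-12:v+12,u-14:u+14].mean())
print(telemetry.state()["position"])
E
```

```text
diff 2.443936507936508 shifts ((-0.013294333137686465, 0.03587640929507785), 0.937545283138752)
vial 1.0248015873015872
timer 6.628968253968254
tape 0.6949404761904762
[ 0.51482482 -0.04282309  0.40210448]
```

```bash
python3 -c "from cell import env; print(env.job_done())"
```

```text
the job is handed in; nothing more can be done
None
```

The job is handed in after about 9.5 s of the 72 s: three spoke pushes brought the vent stem to about 0.7° from vertical by the side camera (limit 5°), and the arm was lifted clear with no change visible in the wheel; vial and tape look unmoved, the timer area differed slightly between pictures (probably shadow), the beaker was not rechecked, and no verdict came back.

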